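# Free the locked sample tray and load it

## Robot

A 6-joint arm with a two-finger parallel gripper is mounted at the origin on the work surface. World frame = base frame: x ahead of the robot, y to its left, z up, the work surface at z = 0. Lengths are in m, angles in rad, forces in N, time in s.
With the tool pointing down it reaches from about 0.2 to 0.875 m from the base axis. Payload 3.4 kg.
Tool frame: the origin (TCP) lies between the finger pads; the fingertips stand 17 mm ahead of it and the grasp point (between the pads) lies 2 mm behind it (arm.tip_extent is the z of the fingertips in the tool frame, in m); z points along the fingers, y is the line along which they close (so a half turn about z gives the same grasp; the last joint's range is limited). The gripper opens to 94 mm and grips with 3 to 60 N. Pads are 16 mm wide; open, the fingers measure 119 mm over their backs; the gripper's body (75 mm by 177 mm) begins 78 mm behind the grasp point.
Start: joints at [0.99, 0.276, 1.505, -0, 1.361, -0.121], TCP at [0.255, 0.515, 0.195] pointing down, gripper open.
Joint ranges: [-2.89, 2.89], [-0.75, 2.08], [0.22, 2.7], [-1.18, 4.32], [0.11, 2.71], [-2.7, 2.7]. Speed limits (rad/s): [2.57, 2.57, 3.14, 3.14, 3.14, 3.14].

## Interface

Orientations are given as a rotation vector (axis times angle).
In Python, from bench import arm gives the robot as it stands.
- The arm moves only by the tool move_arm, never from a script. Its argument "deltas" is one flat list of numbers, 5 for each row, row after row: the shift along the tool's x, y, z in mm, then the turn about the tool's z in degrees, then the finger opening in mm, from 0 to 94. In form: [dx, dy, dz, turn, fingers, dx, dy, dz, turn, fingers, ...]. A call has 1 to 20 rows; each row is the pose to reach, as a shift and turn from the pose commanded when the call began, along the tool's axes at that moment; what a row does not reach only later rows make up. A row lasts 1/8 s, in which the tool goes at most 62.5 mm and 10.7 degrees, less where a joint would pass 70% of its speed; a pose out of reach is approached as far as the arm can. A call with a gripper value outside its range is refused whole. The fingers move at their own pace and stop on an object; "force" is the grip in N (left out, the last holds). Time passes only in rows, so rows that repeat a pose let the fingers close. It gives the time, the measured TCP pose, the force, the opening and the grip force at its end, in the units of the state.
- arm.observe(): the state, without advancing time (a new reading comes with each control period).
- arm.capture(name): name is "scene" or "top"; returns a dict with "img" (420x560x3 uint8, blue, green, red), "fx", "fy", "cx", "cy" (pixels), "D" ([k1, k2, p1, p2, k3] as OpenCV has them; the pictures are not rectified), "extrinsics" (4x4, takes a point from camera to world coordinates). Camera axes: x right, y up, looking along -z (the intrinsics and any distortion apply to the point x, -y, -z); pixel columns grow to the right and rows downward; lengths in m; the calibration is good to about 2 mm. A picture is of the moment at which its call begins. There is no depth.
- arm.job_done(): hands the job in; it is judged then, once.
The state is a dict: "time": time; "joint_pos": joint angles; "dq": joint speeds; "joint_efforts": joint torques, N m; "tcp_pos": TCP position; "tool_rot": TCP orientation; "force": force on the tool from outside, world axes, zero at the start; "wrist_torque": the same for the moment, N m; "finger_gap": opening from 0.0 (shut) to 1.0 (fully open); "grip_force": force on a finger pad.
Only numpy, scipy, OpenCV 4.12 (cv2) and the standard library are available. Lean on these libraries where they do the work, as an engineer would, in place of code of your own. Each camera call takes 0.05 s, during which the arm holds its last target. There are 200 camera calls.

## Task

The sample chamber's tray is locked: take the release rod from its stand, push it down the access hole in the chamber's top until the hidden latch lets the tray go, and then pull the tray out to its stop. Stand every capped amber sample bottle from the bench upright in the tray, one to a compartment, push the tray fully shut so that it latches, and leave the rod hanging back in its stand. Leave everything else on the bench where it stands.

Things in the scene. Friction and masses are not known exactly. Their poses are not given: they have to be found in the camera images.
- chamber: Sample chamber: fixed grey box with flat white top, 200 mm deep (its x), 230 mm wide, 150 mm high. Origin on the bench, under the middle of its depth and on the tray's middle line; x to its back, y to its left seen from the robot, z up; the front (own -x) faces roughly the robot. The left side is at y = 95 mm, the right side at y = -135 mm, the front at x = -100 mm
- access_hole (a point): Centre of the access hole (15 mm wide, chamfered) in the chamber's top, level with that top, 150 mm above the bench, near the right front corner: 40 mm behind the front, 28 mm from the right side. Axes as the chamber's. Straight below, hidden, 45 mm under the top, is the 34 mm square sprung latch plate
- latch (a joint): how far the hidden latch plate is pressed down, m: 0 at rest, 0.014 at its stop. Spring 2 N at rest, 5.5 N at the stop. At about 0.008 the tray is let go and springs out by itself 25 mm or more; the plate returns when the rod is lifted
- tray (a joint): how far the tray is out (to the chamber's -x), m: 0 shut, 0.15 at its stop; latched it has 0.0015 play. Friction about 1 N; it stays where left, but in the last 25 mm to shut an ejector spring (3 to 4.5 N) and then the latch's ramp resist (together up to about 15 N). Pushed right to 0 it latches by itself
- tray_handle (a point): Middle of the tray's handle, a level steel bar 12 mm thick, 90 mm long (along y), 120 mm above the bench, 40 mm in front of the tray's white front panel (34 mm free gap behind the bar), with a post at each end. Moves with the tray; axes as the chamber's
- tray_floor (a point): Centre of the tray's inner floor, 22 mm above the bench; moves with the tray. Inside 145 mm (x) by 142 mm (y), split by 4 mm dividers into 2 by 2 compartments of 70 by 69 mm; dividers, side and back walls stand 28 mm above the floor; the 12 mm front panel reaches 140 mm above the bench. At the stop all compartments are clear of the chamber
- rod_grip (a point): Middle of the release rod's black round handle (22 mm thick, 55 mm long). Below it a 26 mm wide flange, 5 mm thick, then a straight steel shaft 8 mm thick, 90 mm long; the tip is 122.5 mm below this point (rod's -z). About 0.09 kg. At the start it hangs upright in its stand, flange on the stand's top
- stand_hole (a point): Centre of the 15 mm through hole in the top of the wooden rod stand (fixed, 90 by 90 mm, 110 mm high), level with its top. With the rod home its handle's middle is 32.5 mm above this point
- cell0 (a point): Floor centre of the tray's front left compartment (seen from the robot), 22 mm above the bench; moves with the tray; axes as the chamber's
- cell1 (a point): Floor centre of the tray's front right compartment (seen from the robot), 22 mm above the bench; moves with the tray; axes as the chamber's
- cell2 (a point): Floor centre of the tray's back left compartment (seen from the robot), 22 mm above the bench; moves with the tray; axes as the chamber's
- cell3 (a point): Floor centre of the tray's back right compartment (seen from the robot), 22 mm above the bench; moves with the tray; axes as the chamber's
- b0_mid (a point): A sample bottle, half-way up (48 mm above its base), z up its axis: 96 mm tall, amber body 56 mm wide up to 44 mm, sloping shoulder to 55 mm, above it a straight black cap 30 mm wide and 41 mm tall (its middle 75.5 mm above the base); 0.11 to 0.23 kg. May be absent
- b1_mid (a point): A sample bottle, half-way up (48 mm above its base), z up its axis: 96 mm tall, amber body 56 mm wide up to 44 mm, sloping shoulder to 55 mm, above it a straight black cap 30 mm wide and 41 mm tall (its middle 75.5 mm above the base); 0.11 to 0.23 kg. May be absent
- b2_mid (a point): A sample bottle, half-way up (48 mm above its base), z up its axis: 96 mm tall, amber body 56 mm wide up to 44 mm, sloping shoulder to 55 mm, above it a straight black cap 30 mm wide and 41 mm tall (its middle 75.5 mm above the base); 0.11 to 0.23 kg. May be absent
- b3_mid (a point): A sample bottle, half-way up (48 mm above its base), z up its axis: 96 mm tall, amber body 56 mm wide up to 44 mm, sloping shoulder to 55 mm, above it a straight black cap 30 mm wide and 41 mm tall (its middle 75.5 mm above the base); 0.11 to 0.23 kg. May be absent
- flask: Bystander, not to be disturbed: conical green glass flask, 76 mm wide, 115 mm tall; origin under its base
- dish: Bystander, not to be disturbed: shallow white dish, 64 mm wide, 16 mm tall; origin under its base
- beaker: Bystander, not to be disturbed: clear beaker, 72 mm wide, 90 mm tall; origin under its base
- can: Bystander, not to be disturbed: metal can, 66 mm wide, 100 mm tall; origin under its base
- thermos: Bystander, not to be disturbed: black drinking flask, 72 mm wide, 130 mm tall; origin under its base
Not all that is in view belongs to the job. What is shaped like the part that bears b2_mid but blue, pink or red is not meant.

How it is judged:
On the way, in this order (a step that is already met when the one before it is completed fails the run):
1. the rod, pushed down the access hole, presses the hidden latch plate far enough to let the tray go (value of joint latch above 0.007 m and contact force between rod and latch above 0.5 N and horizontal distance between rod_grip and access_hole below 0.03 m), for 0.05 s.
2. the tray is pulled out to its stop (at least 145 of 150 mm) (value of joint tray above 0.145 m), for 0.2 s.
At the end, for the whole second after the job is handed in: The tray is shut (within 4 mm) and latched (latch plate within 3 mm of rest), every bottle present stands upright (within 0.15 rad) on the tray's floor in a compartment, and the rod hangs upright in its stand, flange down on the top (handle over the hole within 12 mm, height within 7.5 mm) (value of joint tray below 0.004 m and value of joint latch below 0.003 m and velocity of joint tray below 0.01 m/s and x of b0_mid in the frame of tray_floor between -0.074 and 0.074 m and y of b0_mid in the frame of tray_floor between -0.073 and 0.073 m and z of b0_mid in the frame of tray_floor between 0.04 and 0.056 m and angle between each of b0_mid, b1_mid, b2_mid, b3_mid, rod_grip's own z axis and vertical below 0.15 rad and x of b1_mid in the frame of tray_floor between -0.074 and 0.074 m and y of b1_mid in the frame of tray_floor between -0.073 and 0.073 m and z of b1_mid in the frame of tray_floor between 0.04 and 0.056 m and x of b2_mid in the frame of tray_floor between -0.074 and 0.074 m and y of b2_mid in the frame of tray_floor between -0.073 and 0.073 m and z of b2_mid in the frame of tray_floor between 0.04 and 0.056 m and x of b3_mid in the frame of tray_floor between -0.074 and 0.074 m and y of b3_mid in the frame of tray_floor between -0.073 and 0.073 m and z of b3_mid in the frame of tray_floor between 0.04 and 0.056 m and horizontal distance between rod_grip and stand_hole below 0.012 m and z of rod_grip in the frame of stand_hole between 0.025 and 0.04 m); the robot touches nothing.
It fails at once if something else on the bench is shoved out of its place (more than 6 cm) (distance of any of flask, dish, beaker, can, thermos from where it was at the start of the episode above 0.06 m).
It fails at once if something else on the bench is knocked over (angle between any of flask, dish, beaker, can, thermos's own z axis and vertical above 0.6 rad).
Of bottle0, bottle1, bottle2, bottle3 only 2 to 4 are there at a start; the rules pass over those that are not, and their reading is None.
At some moment in a run one of bottle0, bottle1, bottle2, bottle3 may be knocked a few centimetres aside while the robot is not near it.
It also fails if it takes over 210 s, if anything falls off the work surface, if the arm or the gripper's body presses on something with over 40 N, if the wrist force passes 120 N, or if a joint passes its speed limit or range.

## Working session

There is one attempt and no reset: what is moved stays moved. The work goes in short steps, Python scripts to look and compute and a tool call to move; the robot and the scene stay as the last step left them, time stands still between calls to the robot, and variables do not carry over. Pictures are saved under pics/ and viewed, at most 14 in all, crops included, and the job is handed in when it is done.

Besides the shell and the picture viewer there is one more tool, called after "Emit:" as name(argument=value, ...) on one line, values as JSON. move_arm: Moves the arm, as the interface text tells. Its arguments: {"type":"object","properties":{"deltas":{"type":"array","items":{"type":"number"}},"force":{"type":"number"}},"required":["deltas"]}

```bash
ls; mkdir -p pics; python3 - <<'E'
from bench import arm
import cv2
s=arm.observe();print({k:s[k] for k in('time','tcp_pos','tool_rot','force','finger_gap')})
for n in('scene','top'):
    c=arm.capture(n);cv2.imwrite(f'pics/{n}0.png',c['img']);print(n,c['fx'],c['fy'],c['cx'],c['cy'],c['D'],c['extrinsics'])
E
```

```text
pics
{'time': 0.0, 'tcp_pos': array([0.25485142, 0.51479155, 0.19389936]), 'tool_rot': array([-7.15731375e-01, -3.05836684e+00,  2.71337622e-03]), 'force': array([-0.01592947, -0.06566649, -1.41877731]), 'finger_gap': 0.9953985285341977}
scene 445.96573312655556 445.96573312655556 280.47115464559437 211.03445044662556 [-0.08987922  0.          0.          0.          0.        ] [[ 0.05897427 -0.82461323  0.56261449  1.22857925]
 [ 0.99825682  0.05002181 -0.03132307 -0.03782975]
 [-0.00231358  0.56348101  0.82612578  1.05778742]
 [ 0.          0.          0.          1.        ]]
top 433.8045167742783 433.8045167742783 274.97431880608065 208.15816266183356 [-0.09721322  0.          0.          0.          0.        ] [[ 0.00227783  0.99024673 -0.13930624  0.39186893]
 [-0.99999233  0.0026996   0.00283877  0.0014544 ]
 [ 0.00318715  0.13929871  0.99024528  1.35167103]
 [ 0.          0.          0.          1.        ]]
```

View pics/scene0.png

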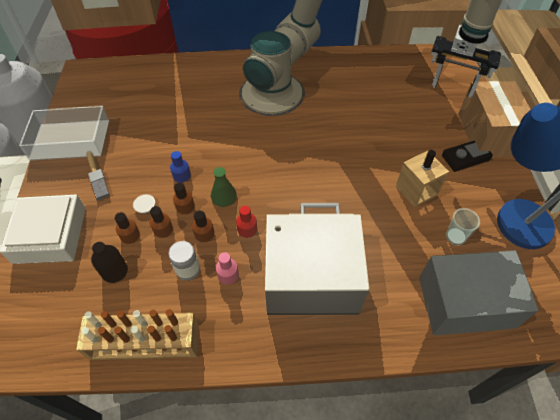

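View pics/top0.png

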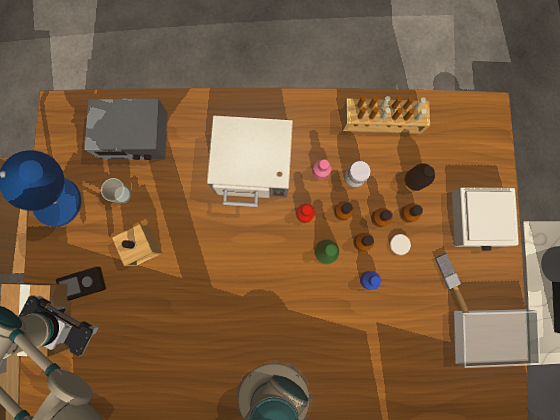

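Scene view: the robot is at the top and the chamber sits at about (315,260), with its access hole at (278,228). In the top view the chamber is at (250,155), the hole at (279,174), the handle at (240,200) and the rod and stand at (130,244). Four amber bottles are at (344,211), (382,217), (412,212) and (364,241). Next I'll measure from zoomed crops.

```bash
cat >h.py <<'E'
import numpy as np,cv2
from bench import arm
def ray(c,uv):
    K=np.array([[c['fx'],0,c['cx']],[0,c['fy'],c['cy']],[0,0,1]])
    p=cv2.undistortPoints(np.array([[uv]],float),K,np.array(c['D']))[0,0]
    E=np.array(c['extrinsics']);return E[:3,3],E[:3,:3]@np.array([p[0],-p[1],-1])
def plane(c,uv,z):
    o,d=ray(c,uv);return o+d*(z-o[2])/d[2]
def proj(c,P):
    K=np.array([[c['fx'],0,c['cx']],[0,c['fy'],c['cy']],[0,0,1]])
    E=np.linalg.inv(np.array(c['extrinsics']));q=E[:3,:3]@np.array(P)+E[:3,3]
    q=q*[1,-1,-1];return cv2.projectPoints(q[None],np.zeros(3),np.zeros(3),K,np.array(c['D']))[0][0,0]
def tri(cs,uvs):
    A=np.zeros((3,3));b=np.zeros(3);R=[]
    for c,uv in zip(cs,uvs):
        o,d=ray(c,uv);d=d/np.linalg.norm(d);M=np.eye(3)-np.outer(d,d);A+=M;b+=M@o
    return np.linalg.solve(A,b)
def goto(p,ang=None):
    """offsets of world point p from the current TCP in tool axes mm"""
    s=arm.observe();R=cv2.Rodrigues(np.array(s['tool_rot']))[0]
    return R.T@(np.array(p)-s['tcp_pos'])*1000
E
python3 - <<'E'
import cv2
t=cv2.imread('pics/top0.png');s=cv2.imread('pics/scene0.png')
z=lambda i,x,y,w,h,k:cv2.resize(i[y:y+h,x:x+w],None,fx=k,fy=k,interpolation=cv2.INTER_CUBIC)
cv2.imwrite('pics/tb.png',z(t,200,110,120,100,6))
cv2.imwrite('pics/tr.png',cv2.hconcat([z(t,330,195,100,60,5),z(t,100,220,60,60,5)]))
cv2.imwrite('pics/sr.png',cv2.hconcat([z(s,105,170,115,80,5),z(s,395,140,45,80,5)]))
E
```

```text
(no output)
```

View pics/tb.png

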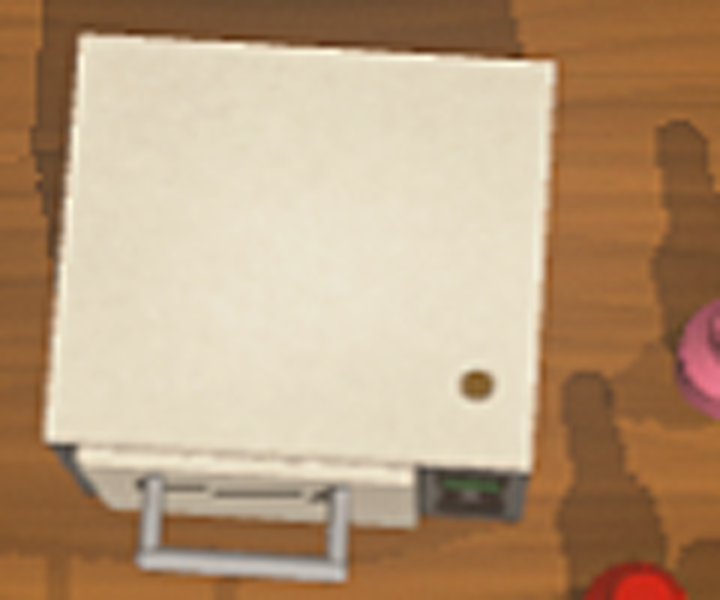

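View pics/tr.png

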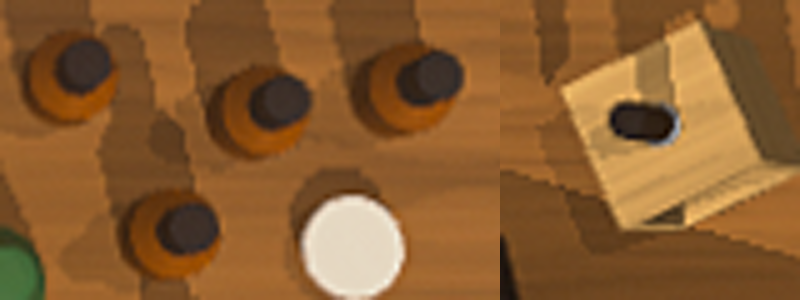

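View pics/sr.png

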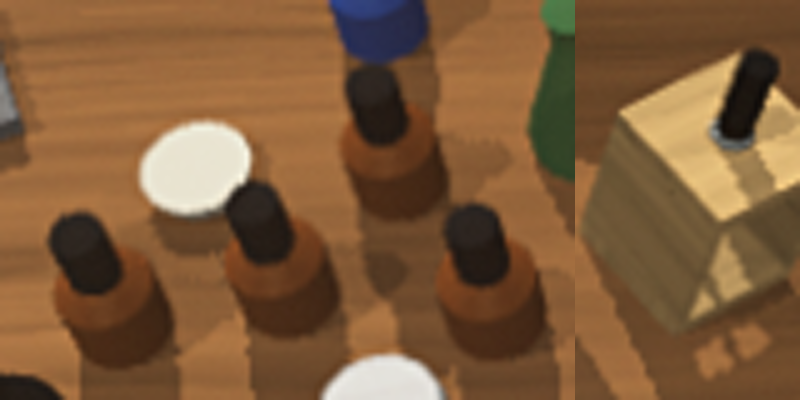

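The chamber top's corners in the 6x crop are (45,440), (532,470), (555,62) and (80,35), with the hole at (477,384). The cap tops in the 5x crop are at about (86,64), (286,99), (438,73) and (193,227), and the rod top is at local (128,121).

```bash
cat >m1.py <<'E'
from h import *
c=arm.capture('top');s=arm.capture('scene')
q=lambda x0,y0,k,u:(x0+(u[0]+.5)/k-.5,y0+(u[1]+.5)/k-.5)
C=[plane(c,q(200,110,6,u),.15) for u in[(45,440),(532,470),(555,62),(80,35)]]
f=lambda v:np.round(v,4)
print('corners FL FR BR BL',*map(f,C))
print('sides',[round(np.linalg.norm(C[i]-C[i-1]),4) for i in range(4)])
y=C[0]-C[1]+C[3]-C[2];y/=np.linalg.norm(y);x=np.array([y[1],-y[0],0]);m=sum(C)/4
print('yaw',np.degrees(np.arctan2(x[1],x[0])))
O=m+y*.02;O[2]=0;print('origin',f(O),'hole pred',f(O-x*.06-y*.107+[0,0,.15]),'meas',f(plane(c,q(200,110,6,(477,384)),.15)))
h=O-x*.152
for nm,t in(('handle shut',0),('handle out',.15)):print(nm,f(O-x*(.1+.04+t)))
print('handle meas',f(plane(c,q(200,110,6,(243,565)),.126)))
for nm,u in zip('ABCD',[(86,64),(286,99),(438,73),(193,227)]):print(nm,f(plane(c,q(330,195,5,u),.096)))
for nm,u in zip(('C','B','D','A'),[(75,238),(252,206),(373,90),(474,228)]):print('scene',nm,f(plane(s,q(105,170,5,u),.096)))
print('rod',f(plane(c,q(100,220,5,(128,121)),.17)),'scene',f(plane(s,q(395,140,5,(185,65)),.17)))
St=[plane(c,q(100,220,5,u),.11) for u in[(63,88),(200,20),(259,158),(124,229)]]
print('stand',f(sum(St)/4),[round(np.linalg.norm(St[i]-St[i-1]),4) for i in range(4)],f(St[0]-St[3]))
for nm,(u,z) in dict(red=((306,210),.096),blue=((371,278),.096),flask=((327,247),.115)).items():print(nm,f(plane(c,u,z)))
print(arm.observe()['time'])
E
python3 m1.py
```

```text
corners FL FR BR BL [0.6324 0.1901 0.15  ] [ 0.6186 -0.0393  0.15  ] [ 0.8188 -0.0509  0.15  ] [0.8322 0.1787 0.15  ]
sides [np.float64(0.2001), np.float64(0.2298), np.float64(0.2006), np.float64(0.23)]
yaw -3.3991592112817814
origin [0.7267 0.0896 0.    ] hole pred [ 0.6605 -0.0136  0.15  ] meas [ 0.6598 -0.0134  0.15  ]
handle shut [0.587  0.0979 0.    ]
handle out [0.4372 0.1068 0.    ]
handle meas [0.5767 0.0977 0.126 ]
A [ 0.5713 -0.2128  0.096 ]
B [ 0.5509 -0.3308  0.096 ]
C [ 0.5666 -0.4227  0.096 ]
D [ 0.4757 -0.2736  0.096 ]
scene C [ 0.5676 -0.4232  0.096 ]
scene B [ 0.5528 -0.331   0.096 ]
scene D [ 0.4798 -0.2721  0.096 ]
scene A [ 0.5739 -0.2128  0.096 ]
rod [0.458  0.4098 0.17  ] scene [0.4593 0.4112 0.17  ]
stand [0.4601 0.4109 0.11  ] [np.float64(0.0902), np.float64(0.089), np.float64(0.0881), np.float64(0.0879)] [0.0809 0.0399 0.    ]
red [ 0.5633 -0.0929  0.096 ]
blue [ 0.3661 -0.2793  0.096 ]
flask [ 0.4544 -0.1506  0.115 ]
0.2
```

```bash
cat >g.py <<'E'
import sys
from h import *
s=arm.observe();R=cv2.Rodrigues(np.array(s['tool_rot']))[0]
print('t',round(s['time'],2),'tcp',np.round(s['tcp_pos'],4),'yang',round(np.degrees(np.arctan2(R[1,1],R[0,1])),2),'tilt',np.round(R[:2,2],4),'q',np.round(s['joint_pos'],2),'F',np.round(s['force'],1))
for a in sys.argv[1:]:print(a,np.round(goto([float(v) for v in a.split(',')]),1))
E
python3 g.py .459,.4105,.145
```

```text
t 0.2 tcp [0.255  0.515  0.1942] yang 63.65 tilt [-0.0005 -0.0009] q [ 0.99  0.28  1.51 -0.    1.36 -0.12] F [0.6 0.2 0.4]
.459,.4105,.145 [-229.2   -3.1   49.2]
```

Emit:
move_arm(deltas=[0,0,-40,0,60,-50,-1,-40,10,60,-100,-2,-40,20,60,-150,-3,-40,30,60,-200,-3,-40,40,60,-229,-3,-40,50,60,-229,-3,-40,60,60,-229,-3,-40,67,60,-229,-3,-40,67,60,-229,-3,0,67,60,-229,-3,30,67,60,-229,-3,49,67,60,-229,-3,49,67,60,-229,-3,49,67,15,-229,-3,49,67,15,-229,-3,49,67,15,-229,-3,49,67,15], force=30)

```text
time: 2.33
tcp_pos: [0.4592, 0.4111, 0.1463]
tool_rot: [2.285, 2.156, 0.001]
force: [0.0, 0.1, 0.7]
finger_gap: 0.252
grip_force: 0.1
```

```bash
python3 g.py .459,.4105,.145
```

```text
t 2.33 tcp [0.4592 0.4111 0.1463] yang -3.34 tilt [0.0007 0.0005] q [0.62 0.37 1.49 0.   1.28 0.68] F [0.  0.1 0.7]
.459,.4105,.145 [-0.6 -0.2  1.3]
```

Emit:
move_arm(deltas=[0,0,0,0,15,0,0,0,0,15,0,0,-10,0,15,0,0,-70,0,15,0,0,-130,0,15,0,0,-160,0,15,0,0,-160,0,15])

```text
time: 3.2
tcp_pos: [0.4602, 0.4117, 0.3088]
tool_rot: [2.285, 2.155, 0.01]
force: [-0.4, 0.1, -2.1]
finger_gap: 0.226
grip_force: 30.0
```

```bash
python3 g.py .6602,-.0135,.306; python3 - <<'E'
from h import *
c=arm.capture('scene');s=arm.observe();print(s['finger_gap'],s['grip_force'])
u=proj(c,s['tcp_pos']).astype(int);i=c['img'];print(u)
x0=max(u[0]-70,0);y0=max(u[1]-60,0);cv2.imwrite('pics/rod1.png',cv2.resize(i[y0:y0+150,x0:x0+140],None,fx=4,fy=4))
E
```

```text
t 3.2 tcp [0.4602 0.4117 0.3088] yang -3.35 tilt [0.0052 0.0036] q [ 0.62  0.3   1.19 -0.    1.64  0.68] F [-0.4  0.1 -2.1]
.6602,-.0135,.306 [-412.9  224.5    2.3]
0.22486327076527352 29.981691241264343
[446 115]
```

View pics/rod1.png

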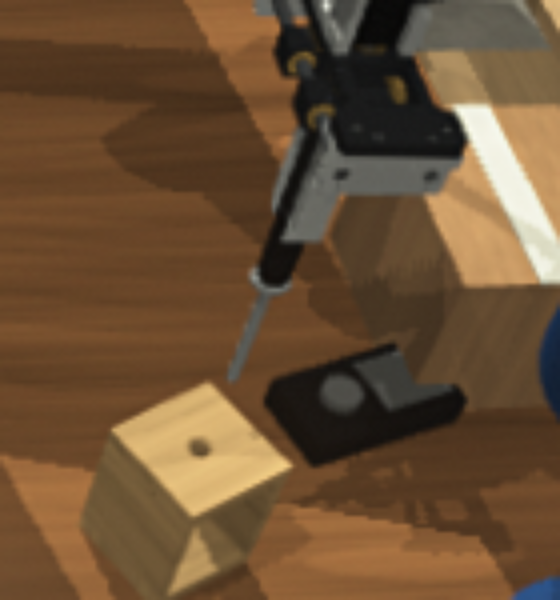

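The rod is held roughly upright, with its tip at (234,380) in the 4x crop and the stand hole at (200,448).

```bash
cat >tip.py <<'E'
from h import *
# hang measurement: tip pixel via both cameras
c=arm.capture('scene')
print('tip',plane(c,(376+(234.5)/4-.5,55+380.5/4-.5),.183),'stand hole',plane(c,(376+200.5/4-.5,55+448.5/4-.5),.11))
print('hole scene',plane(c,(278,228.5),.15))
E
python3 tip.py
```

```text
tip [0.46051942 0.41416528 0.183     ] stand hole [0.45795235 0.41105804 0.11      ]
hole scene [ 0.66064793 -0.01232354  0.15      ]
```

Emit:
move_arm(deltas=[-30,15,0,0,15,-75,42,0,0,15,-125,70,0,0,15,-175,96,0,0,15,-225,123,0,0,15,-275,150,0,0,15,-325,177,0,0,15,-375,204,0,0,15,-400,218,0,0,15,-413,224,0,0,15,-413,224,0,0,15,-413,224,0,0,15])

```text
time: 4.8
tcp_pos: [0.6579, -0.0129, 0.3055]
tool_rot: [-2.283, -2.156, 0.0]
force: [0.8, 0.1, -2.2]
finger_gap: 0.224
grip_force: 30.0
```

```bash
python3 g.py .6602,-.0135,.306; python3 - <<'E'
from h import *
for n in('scene','top'):
    c=arm.capture(n);s=arm.observe()
    u=proj(c,[.66,-.0135,.17]).astype(int);print(n,u,'tip pred',proj(c,s['tcp_pos']-[0,0,.126]))
    globals()[n]=cv2.resize(c['img'][u[1]-40:u[1]+40,u[0]-35:u[0]+35],None,fx=5,fy=5,interpolation=cv2.INTER_CUBIC)
cv2.imwrite('pics/rod2.png',cv2.hconcat([scene,top]))
E
```

```text
t 4.8 tcp [ 0.6579 -0.0129  0.3055] yang -3.27 tilt [-0.0011  0.001 ] q [-0.13  0.37  1.09  0.    1.68 -0.07] F [ 0.8  0.1 -2.2]
.6602,-.0135,.306 [-0.5  2.3 -0.5]
scene [277 223] tip pred [277.62675364 220.81400569]
top [279 171] tip pred [279.03183143 171.81915971]
```

View pics/rod2.png

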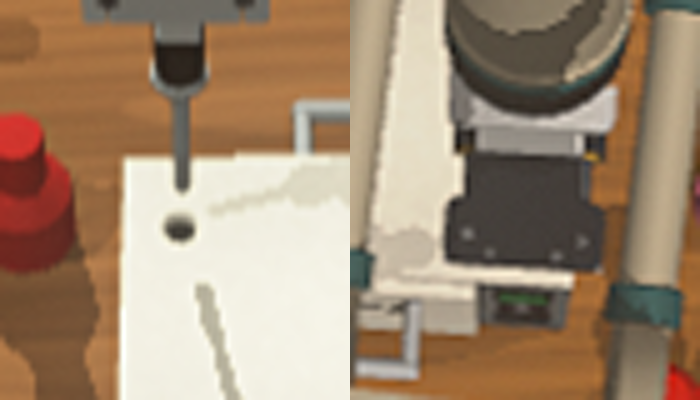

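The scene crop shows the rod's tip at (182,189), in line with the hole at (180,228), and the rod is upright. I'll shift 2 mm along tool y and insert.

Emit:
move_arm(deltas=[-1,2,0,0,15,-1,2,10,0,15,-1,2,20,0,15,-1,2,28,0,15,-1,2,35,0,15,-1,2,42,0,15,-1,2,50,0,15,-1,2,58,0,15,-1,2,65,0,15,-1,2,65,0,15])

```text
time: 6.15
tcp_pos: [0.6602, -0.0155, 0.24]
tool_rot: [-2.285, -2.155, 0.001]
force: [0.0, 1.3, 0.1]
finger_gap: 0.226
grip_force: 30.0
```

```bash
python3 g.py .6602,-.0135,.221
```

```text
t 6.15 tcp [ 0.6602 -0.0155  0.24  ] yang -3.35 tilt [-0.0013  0.0003] q [-0.13  0.39  1.22  0.    1.53 -0.07] F [0.  1.3 0.1]
.6602,-.0135,.221 [ 2.  -0.1 19. ]
```

Emit:
move_arm(deltas=[1,0,0,0,15,2,0,4,0,15,2,0,8,0,15,2,0,12,0,15,2,0,16,0,15,2,0,19,0,15,2,0,20,0,15,2,0,20,0,15])

```text
time: 7.15
tcp_pos: [0.6608, -0.0135, 0.221]
tool_rot: [2.285, 2.155, 0.001]
force: [0.4, -1.0, 2.9]
finger_gap: 0.227
grip_force: 30.0
```

```bash
python3 g.py; python3 - <<'E'
from h import *
c=arm.capture('scene');u=proj(c,[.6,.05,.13]).astype(int)
cv2.imwrite('pics/p3.png',cv2.resize(c['img'][140:300,230:390],None,fx=3,fy=3))
E
```

```text
t 7.15 tcp [ 0.6608 -0.0135  0.221 ] yang -3.34 tilt [0.0005 0.    ] q [-0.13  0.4   1.26  0.    1.49 -0.07] F [ 0.4 -1.   2.9]
```

View pics/p3.png

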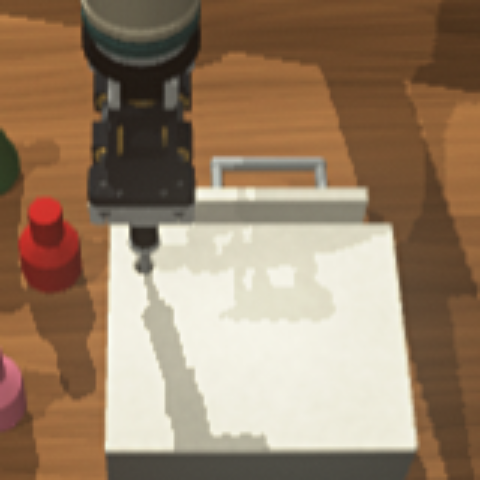

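The tray's panel has sprung clear of the chamber front, so the latch let go. I'll lift the rod and carry it back.

Emit:
move_arm(deltas=[0,0,-20,0,15,0,0,-50,0,15,0,0,-80,0,15,0,0,-90,0,15,40,-21,-90,0,15,90,-48,-90,0,15,140,-75,-90,0,15,190,-103,-90,0,15,240,-130,-90,0,15,290,-158,-90,0,15,340,-185,-90,0,15,380,-207,-90,0,15,400,-218,-90,0,15,412,-224,-90,0,15,412,-224,-90,0,15,412,-224,-90,0,15])

```text
time: 9.2
tcp_pos: [0.4619, 0.4096, 0.3107]
tool_rot: [2.286, 2.153, -0.001]
force: [0.4, 0.4, -0.8]
finger_gap: 0.227
grip_force: 30.0
```

```bash
python3 g.py .459,.411,.26; python3 - <<'E'
from h import *
c=arm.capture('scene');s=arm.observe();print(proj(c,s['tcp_pos']-[0,0,.126]))
cv2.imwrite('pics/rod4.png',cv2.resize(c['img'][100:200,390:470],None,fx=5,fy=5,interpolation=cv2.INTER_CUBIC))
print(proj(c,[.458,.411,.11]))
E
```

```text
t 9.2 tcp [0.4619 0.4096 0.3107] yang -3.44 tilt [ 0.0003 -0.0009] q [ 0.61  0.3   1.18 -0.    1.65  0.67] F [ 0.4  0.4 -0.8]
.459,.411,.26 [ 1.3 -3.  50.7]
[432.78689473 149.62124816]
[425.6090173  166.63897256]
```

View pics/rod4.png

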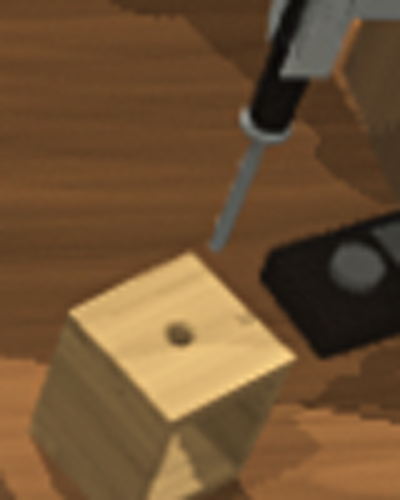

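The tip at (216,248) matches its prediction and the hole at (180,334) confirms (0.458–0.459, 0.411).

Emit:
move_arm(deltas=[1,-3,0,0,15,1,-3,30,0,15,1,-3,60,0,15,1,-3,70,0,15,1,-3,80,0,15,1,-3,95,0,15,1,-3,110,0,15,1,-3,125,0,15,1,-3,140,0,15,1,-3,155,0,15,1,-3,162,0,15,1,-3,162,0,15])

```text
time: 10.75
tcp_pos: [0.4579, 0.4119, 0.1482]
tool_rot: [-2.285, -2.156, 0.001]
force: [0.2, 0.5, -0.8]
finger_gap: 0.226
grip_force: 30.0
```

```bash
python3 g.py .459,.411,.146
```

```text
t 10.75 tcp [0.4579 0.4119 0.1482] yang -3.34 tilt [-0.0008 -0.0005] q [0.62 0.37 1.49 0.   1.29 0.68] F [ 0.2  0.5 -0.8]
.459,.411,.146 [-0.9  1.1  2.2]
```

Emit:
move_arm(deltas=[0,0,2,0,15,0,0,2,0,40,0,0,2,0,50,0,0,2,0,50,0,0,-40,0,50,0,0,-90,0,50,-50,0,-100,0,40,-100,0,-100,0,35,-150,0,-100,0,35,-180,0,-100,0,35,-180,0,-100,0,35])

```text
time: 12.12
tcp_pos: [0.4476, 0.2309, 0.2494]
tool_rot: [2.288, 2.152, 0.001]
force: [-0.4, -0.4, -0.2]
finger_gap: 0.372
grip_force: 0.0
```

```bash
python3 g.py; python3 - <<'E'
from h import *
c=arm.capture('scene');cv2.imwrite('pics/s5.png',c['img'])
c=arm.capture('top');cv2.imwrite('pics/t5.png',c['img'])
s=cv2.imread('pics/s5.png')
a=cv2.resize(s[130:230,400:460],None,fx=5,fy=5,interpolation=cv2.INTER_CUBIC)
b=cv2.resize(c['img'][170:270,205:295],None,fx=5,fy=5,interpolation=cv2.INTER_CUBIC)
cv2.imwrite('pics/p5.png',cv2.hconcat([a,b]))
E
```

```text
t 12.12 tcp [0.4476 0.2309 0.2494] yang -3.52 tilt [0.0009 0.0003] q [ 0.34  0.14  1.55 -0.    1.45  0.4 ] F [-0.4 -0.4 -0.2]
```

View pics/p5.png

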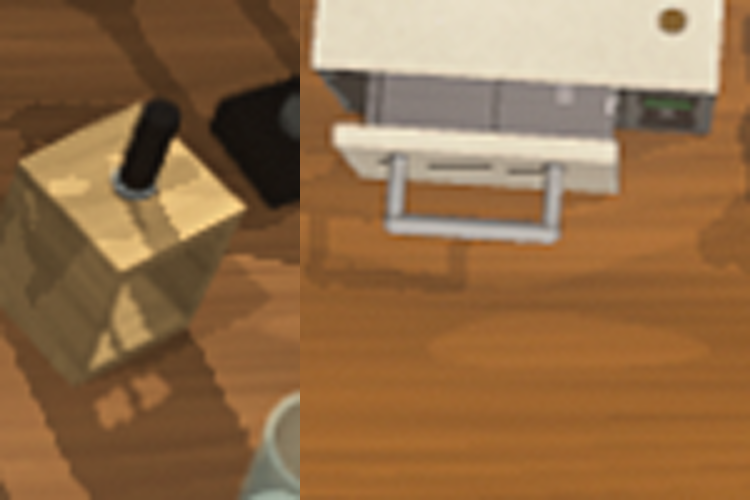

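The rod is home with its flange on the stand. The tray is partly out, with the middle of its bar at local (172,229) in the 5x crop.

```bash
python3 - <<'E'
from h import *
c=arm.capture('top');P=plane(c,(205+172.5/5-.5,170+229.5/5-.5),.124);print(P)
print('above',goto([P[0],P[1],.2]),'down',goto([P[0],P[1],.122]))
E
```

```text
[0.54343608 0.10050131 0.124     ]
above [-127.02750367  103.02159258   48.84436998] down [-127.11190326  102.98429406  126.8443154 ]
```

Emit:
move_arm(deltas=[-40,35,30,0,36,-90,75,40,0,36,-127,103,45,0,36,-127,103,50,0,36,-127,103,50,0,36,-127,103,90,0,36,-127,103,127,0,36,-127,103,127,0,36,-127,103,127,0,5,-127,103,127,0,5,-127,103,127,0,5,-127,103,127,0,5], force=20)

```text
time: 13.78
tcp_pos: [0.5434, 0.0996, 0.1224]
tool_rot: [2.285, 2.155, 0.002]
force: [0.7, -0.1, -0.7]
finger_gap: 0.055
grip_force: 0.0
```

Emit:
move_arm(deltas=[0,-10,0,0,5,0,-25,0,0,5,0,-40,0,0,5,0,-55,0,0,5,0,-70,0,0,5,0,-85,0,0,5,0,-95,0,0,5,0,-105,0,0,5,0,-112,0,0,5,0,-112,0,0,5])

```text
time: 15.02
tcp_pos: [0.4309, 0.1061, 0.1218]
tool_rot: [2.285, 2.156, 0.0]
force: [0.5, 0.6, -0.8]
finger_gap: 0.051
grip_force: 0.0
```

```bash
python3 g.py
```

```text
t 15.03 tcp [0.4309 0.1061 0.1218] yang -3.34 tilt [0.0001 0.0001] q [0.08 0.14 1.89 0.   1.12 0.14] F [ 0.5  0.6 -0.8]
```

The gap of 5 mm means the bar isn't in the grip. I'll look.

```bash
python3 - <<'E'
from h import *
a=arm.capture('scene')['img'][140:300,230:390]
c=arm.capture('top');b=c['img'][120:280,180:340]
cv2.imwrite('pics/p6.png',cv2.resize(cv2.hconcat([a,b]),None,fx=2.5,fy=2.5,interpolation=cv2.INTER_CUBIC))
E
```

```text
(no output)
```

View pics/p6.png

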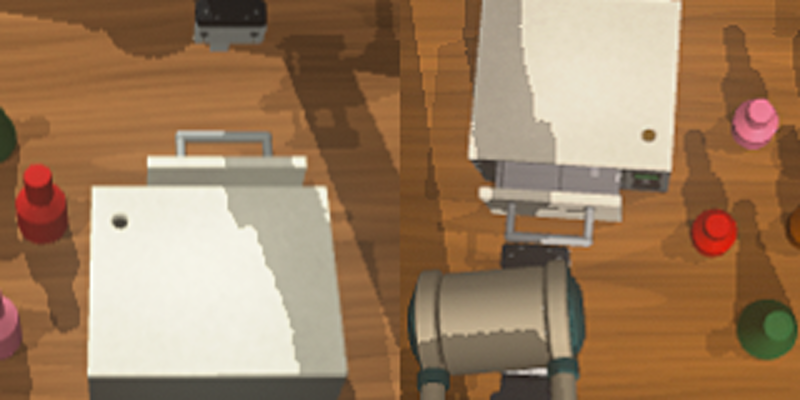

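The tray stayed at its popped position. The bar is at about scene px (319.4,194.3) and top px (239.3,215.6). I'll triangulate to check it.

```bash
python3 - <<'E'
from h import *
c=arm.capture('top');s=arm.capture('scene')
P=tri([c,s],[(239.3,215.6),(319.4,194.2)]);print('tri',P)
print(plane(c,(239.3,215.6),.12),plane(s,(319.4,194.2),.12),plane(s,(319.4,194.2),.126))
print(goto(P))
E
```

```text
tri [0.54338395 0.10112139 0.12068259]
[0.54335586 0.09995684 0.12      ] [0.54290386 0.10245021 0.12      ] [0.54729084 0.10155269 0.126     ]
[  1.55227313 111.69179915   1.17189619]
```

```bash
python3 - <<'E'
from h import *
print(arm.tip_extent,[a for a in dir(arm) if a[0]!='_'])
s=arm.capture('scene');o=arm.observe();p=o['tcp_pos']
for z in(-.08,0,.017):print(z,proj(s,p-[0,0,z]))
print(o['finger_gap'])
t=cv2.imread('pics/t5.png');now=arm.capture('top')['img']
# has the tray moved: bar row profile before/after at bar columns
for i in(t,now):print(i[205:226,239].sum(1))
E
```

```text
0.017 ['PlanningError', 'capture', 'job_done', 'observe', 'tip_extent']
-0.08 [318.28490736 141.2838124 ]
0 [316.35543166 161.33465735]
0.017 [315.96979413 165.32773513]
0.04898558185291828
[510 460 292 294 304 304 308 294 287 390 529 558 462 281 319 337 319 324
 329 314 306]
[511 466 288 290 302 309 307 299 286 362 496 575 455 152 216 229 169 164
 163 205 257]
```

In the pictures the fingertips look higher than the nominal 17 mm below the TCP. In rod2 about 48 mm of the 55 mm handle is visible under them. I'll retry the grasp deeper, at TCP z 0.09, which clears everything either way.

Emit:
move_arm(deltas=[0,0,-50,0,36,1,20,-70,0,36,1,60,-70,0,36,1,100,-70,0,36,1,112,-70,0,36,1,112,-70,0,36,1,112,-20,0,36,1,112,5,0,36,1,112,20,0,36,1,112,32,0,36,1,112,32,0,36,1,112,32,0,4,1,112,32,0,4,1,112,32,0,4,1,112,32,0,4,1,112,32,0,4])

```text
time: 17.32
tcp_pos: [0.5437, 0.1006, 0.0904]
tool_rot: [2.285, 2.155, 0.002]
force: [-0.9, -0.5, 3.0]
finger_gap: 0.121
grip_force: 20.0
```

```bash
python3 g.py; python3 - <<'E'
from h import *
c=arm.capture('scene');print(arm.observe()['finger_gap'],arm.observe()['grip_force'])
cv2.imwrite('pics/p7.png',cv2.resize(c['img'][120:240,250:390],None,fx=5,fy=5,interpolation=cv2.INTER_CUBIC))
E
```

```text
t 17.32 tcp [0.5437 0.1006 0.0904] yang -3.34 tilt [0.0014 0.0001] q [0.06 0.32 1.72 0.   1.1  0.12] F [-0.9 -0.5  3. ]
0.12042263788913858 20.000436902046204
```

Now it holds the bar (12 mm gap), so the fingertips are indeed higher than specified. I'll pull now and probe the bench for the real tip height later.

Emit:
move_arm(deltas=[0,-10,0,0,4,0,-25,0,0,4,0,-40,0,0,4,0,-55,0,0,4,0,-70,0,0,4,0,-85,0,0,4,0,-95,0,0,4,0,-105,0,0,4,0,-112,0,0,4,0,-115,0,0,4,0,-115,0,0,4])

```text
time: 18.75
tcp_pos: [0.4298, 0.1075, 0.0903]
tool_rot: [2.283, 2.154, 0.006]
force: [4.4, 1.0, 3.0]
finger_gap: 0.119
grip_force: 20.0
```

```bash
python3 g.py
```

```text
t 18.75 tcp [0.4298 0.1075 0.0903] yang -3.34 tilt [0.0048 0.0004] q [0.09 0.17 1.94 0.   1.03 0.15] F [4.4 1.  3. ]
```

Emit:
move_arm(deltas=[0,-2,0,0,4,0,-4,0,0,4,0,-4,0,0,4,0,-4,0,0,4])

```text
time: 19.25
tcp_pos: [0.43, 0.1075, 0.0904]
tool_rot: [2.279, 2.15, 0.014]
force: [12.3, -1.1, -5.1]
finger_gap: 0.121
grip_force: 20.0
```

```bash
python3 g.py
```

```text
t 19.25 tcp [0.43   0.1075 0.0904] yang -3.34 tilt [0.0118 0.0002] q [ 0.09  0.16  1.94 -0.    1.02  0.15] F [12.3 -1.1 -5.1]
```

It's at the stop (12 N on the wrist, no further motion). Now release, rise, turn 90° and head for a clear spot to probe the bench.

Emit:
move_arm(deltas=[0,4,0,0,4,0,4,0,0,36,0,4,0,0,36,0,4,0,0,36,0,4,-60,0,36,0,4,-120,0,30,-30,0,-120,10,20,-60,-5,-120,20,10,-90,-10,-120,30,3,-120,-15,-120,40,3,-157,-20,-120,50,3,-157,-20,-110,60,3,-157,-20,-70,70,3,-157,-20,-30,80,3,-157,-20,20,90,3,-157,-20,50,90,3,-157,-20,60,90,3,-157,-20,60,90,3])

```text
time: 21.5
tcp_pos: [0.3949, -0.0479, 0.0297]
tool_rot: [-3.14, 0.091, 0.002]
force: [-0.1, 1.1, -0.1]
finger_gap: 0.034
grip_force: 0.0
```

```bash
python3 g.py; python3 - <<'E'
from h import *
s=arm.capture('scene');o=arm.observe();p=o['tcp_pos'];u=proj(s,p).astype(int);print(u,[proj(s,p-[0,0,z]) for z in(-.02,.017)],o['finger_gap'])
a=s['img'][u[1]-70:u[1]+50,u[0]-70:u[0]+70]
cv2.imwrite('pics/p8.png',cv2.resize(a,None,fx=5,fy=5,interpolation=cv2.INTER_CUBIC))
cv2.imwrite('pics/t8.png',arm.capture('top')['img'])
E
```

```text
t 21.5 tcp [ 0.3949 -0.0479  0.0297] yang -93.34 tilt [-0.001   0.0004] q [-0.3   0.19  2.11  0.    0.85  1.33] F [-0.1  1.1 -0.1]
[261 174] [array([260.89827863, 170.41411968]), array([261.37121666, 178.3167494 ])] 0.03230225167268052
```

View pics/p8.png

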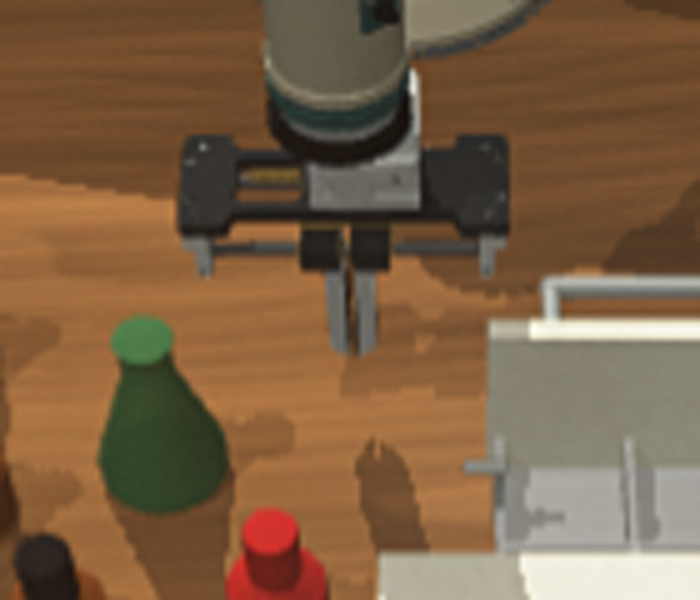

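The closed fingertips are at crop (353,353), px (261,174), well above the predicted row 178. They're above the bench, so the tips sit roughly 14 mm above the nominal TCP. I'll confirm that with a gentle touch.

Emit:
move_arm(deltas=[0,0,15,0,3,0,0,28,0,3,0,0,34,0,3,0,0,34,0,3])

```text
time: 22.1
tcp_pos: [0.3956, -0.0482, -0.0038]
tool_rot: [3.14, -0.092, 0.001]
force: [0.4, 0.2, -0.7]
finger_gap: 0.029
grip_force: 0.0
```

Emit:
move_arm(deltas=[0,0,2,0,3,0,0,4,0,3,0,0,4,0,3])

```text
time: 22.48
tcp_pos: [0.3952, -0.048, -0.0082]
tool_rot: [-3.14, 0.092, -0.0]
force: [0.1, 0.1, -0.5]
finger_gap: 0.029
grip_force: 0.0
```

Emit:
move_arm(deltas=[0,0,2,0,3,0,0,4,0,3,0,0,4,0,3])

```text
time: 22.85
tcp_pos: [0.3954, -0.0481, -0.0106]
tool_rot: [3.14, -0.091, 0.001]
force: [-4.9, 1.4, 23.0]
finger_gap: 0.029
grip_force: 11.2
```

Contact came at TCP z = −0.0105, so the tips are 10.5 mm above the TCP. For a cap grip with the tips at 60 mm, TCP z should be 0.0495. Next I'll check the tray geometry against the last view and the bottles against the start.

Emit:
move_arm(deltas=[0,0,-40,0,50,0,0,-100,0,50,0,0,-160,0,50,0,0,-190,0,50,0,0,-190,0,50])

```text
time: 23.48
tcp_pos: [0.3969, -0.0486, 0.1798]
tool_rot: [3.139, -0.092, 0.009]
force: [-0.0, -0.1, -0.7]
finger_gap: 0.515
grip_force: 0.0
```

```bash
cat >b.py <<'E'
from h import *
c=arm.capture('top');t0=cv2.imread('pics/top0.png')
P=dict(A=(.5725,-.2128),B=(.552,-.331),C=(.567,-.423),D=(.4775,-.273))
x=np.array([.9982,-.0593,0]);y=np.array([.0593,.9982,0]);F=np.array([.5543,.0998,0])
cells=[F+sx*.037*x+sy*.0365*y for sx,sy in((-1,1),(-1,-1),(1,1),(1,-1))]
def dark(i,u,r=11):
    u=np.round(u).astype(int);w=i[u[1]-r:u[1]+r,u[0]-r:u[0]+r]
    m=(w.max(2)<72).astype(np.uint8);n,l,st,ce=cv2.connectedComponentsWithStats(m)
    if n<2:return None,0
    k=1+np.argmax(st[1:,4]);return ce[k]+u-r,st[k,4]
def look():
    for n,p in P.items():
        u=proj(c,[*p,.08]);a,b=dark(t0,u),dark(c['img'],u)
        print(n,a,b)
        if b[1]>15:
            d=plane(c,b[0],.08)-plane(c,a[0],.08);q=np.array([*p,0])+d;print('   shift',np.round(d[:2],4),'now',np.round(q[:2],4),'deltas to z.0495',np.round(goto([q[0],q[1],.0495]),1))
if __name__=='__main__':
    look()
    for k,q in enumerate(cells):print('cell',k,np.round(q,4),'deltas',np.round(goto([q[0],q[1],.0725]),1))
    o=arm.observe();print(o['time'],o['tcp_pos'])
E
python3 b.py; python3 - <<'E'
from b import *
s=arm.capture('scene')
print('divider front end pred',proj(s,[.4819,.1044,.05]),'meas 316.6,191.6; trans right pred',proj(s,[.550,.029,.05]),'meas 290,197')
E
```

```text
A (array([346.04444444, 207.75555556]), np.int32(90)) (array([346.0989011 , 207.72527473]), np.int32(91))
   shift [ 0.0001 -0.0002] now [ 0.5726 -0.213 ] deltas to z.0495 [186.3 154.2 128.8]
B (array([385.24489796, 214.92857143]), np.int32(98)) (array([385.24242424, 214.97979798]), np.int32(99))
   shift [-0.0002  0.    ] now [ 0.5518 -0.331 ] deltas to z.0495 [172.5 273.2 128.9]
C (array([415.2952381 , 210.28571429]), np.int32(105)) (array([415.32075472, 210.32075472]), np.int32(106))
   shift [-0.0001 -0.0001] now [ 0.5669 -0.4231] deltas to z.0495 [192.9 364.3 128.9]
D (array([366.87368421, 240.29473684]), np.int32(95)) (array([366.90425532, 240.24468085]), np.int32(94))
   shift [ 0.0001 -0.0001] now [ 0.4776 -0.2731] deltas to z.0495 [ 95.  219.8 128.7]
cell 0 [0.5195 0.1384 0.    ] deltas [ 112.9 -193.5  105.6]
cell 1 [0.5152 0.0656 0.    ] deltas [ 112.8 -120.5  105.6]
cell 2 [0.5934 0.134  0.    ] deltas [ 186.9 -193.4  105.7]
cell 3 [0.5891 0.0612 0.    ] deltas [ 186.8 -120.4  105.8]
23.525 [ 0.39538494 -0.04810354  0.17800211]
divider front end pred [316.01907846 191.54906128] meas 316.6,191.6; trans right pred [291.1121035  212.85303599] meas 290,197
```

```bash
python3 - <<'E'
from b import *
g=cv2.cvtColor(c['img'],cv2.COLOR_BGR2GRAY).astype(np.float32)
def samp(P):
    u=proj(c,P);return int(cv2.getRectSubPix(g,(1,1),(float(u[0]),float(u[1])))[0,0])
for sy in(.036,-.036):print('along x',sy,[(d,samp(F+d/1000*x+sy*y+[0,0,.05])) for d in range(-90,91,4)])
for sx in(-.037,.037):print('along y',sx,[(d,samp(F+sx*x+d/1000*y+[0,0,.05])) for d in range(-84,85,4)])
E
```

```text
along x 0.036 [(-90, 98), (-86, 126), (-82, 164), (-78, 201), (-74, 221), (-70, 224), (-66, 199), (-62, 156), (-58, 151), (-54, 152), (-50, 152), (-46, 152), (-42, 154), (-38, 152), (-34, 151), (-30, 153), (-26, 155), (-22, 155), (-18, 155), (-14, 157), (-10, 144), (-6, 113), (-2, 111), (2, 152), (6, 155), (10, 153), (14, 151), (18, 152), (22, 152), (26, 154), (30, 156), (34, 156), (38, 155), (42, 157), (46, 139), (50, 125), (54, 125), (58, 127), (62, 127), (66, 118), (70, 129), (74, 184), (78, 135), (82, 73), (86, 62), (90, 93)]
along x -0.036 [(-90, 113), (-86, 116), (-82, 139), (-78, 192), (-74, 221), (-70, 221), (-66, 197), (-62, 156), (-58, 157), (-54, 158), (-50, 159), (-46, 156), (-42, 142), (-38, 153), (-34, 159), (-30, 161), (-26, 161), (-22, 159), (-18, 160), (-14, 161), (-10, 138), (-6, 116), (-2, 122), (2, 158), (6, 159), (10, 157), (14, 154), (18, 154), (22, 155), (26, 156), (30, 155), (34, 157), (38, 159), (42, 158), (46, 152), (50, 131), (54, 129), (58, 130), (62, 131), (66, 121), (70, 152), (74, 185), (78, 141), (82, 67), (86, 68), (90, 97)]
along y -0.037 [(-84, 106)
[... 278 characters left out ...]
), (16, 141), (20, 156), (24, 153), (28, 152), (32, 152), (36, 152), (40, 152), (44, 152), (48, 151), (52, 151), (56, 151), (60, 151), (64, 154), (68, 125), (72, 127), (76, 114), (80, 63), (84, 74)]
along y 0.037 [(-84, 115), (-80, 113), (-76, 119), (-72, 147), (-68, 134), (-64, 151), (-60, 155), (-56, 166), (-52, 188), (-48, 158), (-44, 159), (-40, 158), (-36, 159), (-32, 158), (-28, 157), (-24, 157), (-20, 156), (-16, 156), (-12, 155), (-8, 155), (-4, 136), (0, 139), (4, 138), (8, 127), (12, 126), (16, 145), (20, 156), (24, 155), (28, 155), (32, 155), (36, 155), (40, 155), (44, 155), (48, 156), (52, 154), (56, 156), (60, 157), (64, 159), (68, 127), (72, 125), (76, 112), (80, 67), (84, 73)]
```

```bash
python3 - <<'E'
from b import *
i=c['img'][150:270,195:305];cv2.imwrite('pics/t9.png',cv2.resize(i,None,fx=5,fy=5,interpolation=cv2.INTER_CUBIC))
for k,q in enumerate(cells):print(k,(proj(c,q+[0,0,.022])-[195,150])*5)
E
```

```text
0 [171.04981161 385.6753377 ]
1 [289.23321343 393.06771968]
2 [180.08816446 267.09843922]
3 [297.40596593 274.30666626]
```

View pics/t9.png

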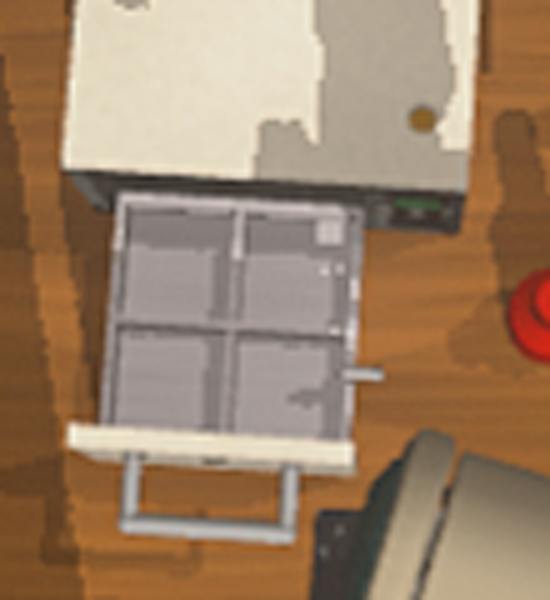

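The tray is fully out. The divider cross at (232,327) and my predicted cell centres (171,386), (289,393), (180,267), (297,274) all sit centred in the compartments. Picking bottle A.

Emit:
move_arm(deltas=[45,38,0,0,50,95,78,0,0,50,140,116,0,0,50,175,145,0,0,50,186,154,10,0,50,186,154,50,0,50,186,154,95,0,50,186,154,120,0,50,186,154,129,0,50,186,154,129,0,50,186,154,129,0,20,186,154,129,0,20,186,154,129,0,20,186,154,129,0,20,186,154,129,0,20,186,154,100,0,20,186,154,50,0,20,186,154,0,0,20,186,154,-45,0,20,186,154,-45,0,20], force=20)

```text
time: 26.22
tcp_pos: [0.5737, -0.2133, 0.2262]
tool_rot: [3.138, -0.091, 0.01]
force: [-0.5, -0.3, -2.0]
finger_gap: 0.314
grip_force: 20.0
```

```bash
python3 g.py .5891,.0612,.22 .5891,.0612,.0725; python3 -c "
from bench import arm
print(arm.observe()['finger_gap'])"
```

```text
t 26.23 tcp [ 0.5737 -0.2133  0.2262] yang -93.34 tilt [ 0.0065 -0.0028] q [-0.47  0.31  1.37  0.    1.45  1.16] F [-0.5 -0.3 -2. ]
.5891,.0612,.22 [  -0.7 -275.     5.5]
.5891,.0612,.0725 [  -1.7 -275.4  153. ]
0.31380855140742536
```

Emit:
move_arm(deltas=[0,-30,0,0,20,0,-75,0,0,20,0,-120,0,0,20,0,-170,0,0,20,0,-215,0,0,20,-1,-250,0,0,20,-1,-275,0,0,20,-1,-275,0,0,20,-1,-275,40,0,20,-1,-275,80,0,20,-1,-275,115,0,20,-1,-275,140,0,20,-1,-275,152,0,20,-1,-275,153,0,20])

```text
time: 27.98
tcp_pos: [0.5876, 0.0604, 0.07]
tool_rot: [3.139, -0.092, 0.002]
force: [0.3, -1.5, 4.1]
finger_gap: 0.314
grip_force: 20.0
```

```bash
python3 g.py .5891,.0612,.0725
```

```text
t 27.98 tcp [0.5876 0.0604 0.07  ] yang -93.38 tilt [ 0.0012 -0.0013] q [-0.01  0.39  1.66 -0.    1.09  1.62] F [ 0.3 -1.5  4.1]
.5891,.0612,.0725 [ 1.4 -0.9 -2.5]
```

Contact is gentle and the bottle is on the floor. Release, rise, then check the other bottles.

Emit:
move_arm(deltas=[0,0,-1,0,30,0,0,-1,0,46,0,0,-1,0,46,0,0,-50,0,46,0,0,-100,0,46,0,0,-120,0,46,0,0,-120,0,46])

```text
time: 28.85
tcp_pos: [0.5881, 0.0621, 0.1917]
tool_rot: [-3.14, 0.091, -0.007]
force: [0.5, 0.2, -1.1]
finger_gap: 0.486
grip_force: 0.0
```

```bash
python3 b.py
```

```text
A (array([346.04444444, 207.75555556]), np.int32(90)) (None, 0)
B (array([385.24489796, 214.92857143]), np.int32(98)) (array([385.24489796, 214.92857143]), np.int32(98))
   shift [0. 0.] now [ 0.552 -0.331] deltas to z.0495 [-12.1 394.4 140.4]
C (array([415.2952381 , 210.28571429]), np.int32(105)) (array([415.2952381 , 210.28571429]), np.int32(105))
   shift [0. 0.] now [ 0.567 -0.423] deltas to z.0495 [  8.2 485.4 140.4]
D (array([366.87368421, 240.29473684]), np.int32(95)) (array([366.90425532, 240.24468085]), np.int32(94))
   shift [ 0.0001 -0.0001] now [ 0.4776 -0.2731] deltas to z.0495 [-89.7 341.  140.3]
cell 0 [0.5195 0.1384 0.    ] deltas [-71.8 -72.3 117.4]
cell 1 [0.5152 0.0656 0.    ] deltas [-71.9   0.7 117.4]
cell 2 [0.5934 0.134  0.    ] deltas [  2.2 -72.2 117.5]
cell 3 [0.5891 0.0612 0.    ] deltas [  2.1   0.8 117.5]
28.9 [0.58693537 0.06204514 0.18996766]
```

Emit:
move_arm(deltas=[-2,50,0,0,50,-4,110,0,0,50,-6,170,0,0,50,-8,230,0,0,50,-10,290,0,0,50,-12,345,0,0,50,-12,385,0,0,50,-12,394,10,0,50,-12,394,60,0,50,-12,394,105,0,50,-12,394,130,0,50,-12,394,140,0,50,-12,394,140,0,50,-12,394,140,0,20,-12,394,140,0,20,-12,394,140,0,20,-12,394,140,0,20,-12,394,120,0,20,-12,394,70,0,20,-12,394,10,0,20])

```text
time: 31.4
tcp_pos: [0.5508, -0.3297, 0.1791]
tool_rot: [-3.137, 0.092, 0.006]
force: [0.4, -0.4, -1.4]
finger_gap: 0.316
grip_force: 20.0
```

Emit:
move_arm(deltas=[0,0,-20,0,20,0,0,-40,0,20,0,0,-40,0,20])

```text
time: 31.78
tcp_pos: [0.5525, -0.331, 0.221]
tool_rot: [3.139, -0.092, 0.004]
force: [-0.4, 0.0, -1.5]
finger_gap: 0.314
grip_force: 20.0
```

```bash
python3 g.py .5934,.134,.22 .5934,.134,.0725; python3 -c "
from bench import arm
print(arm.observe()['finger_gap'])"
```

```text
t 31.77 tcp [ 0.5525 -0.331   0.221 ] yang -93.35 tilt [ 0.0022 -0.0013] q [-0.65  0.37  1.3   0.    1.47  0.98] F [-0.4  0.  -1.5]
.5934,.134,.22 [ 1.370e+01 -4.666e+02  4.000e-01]
.5934,.134,.0725 [  13.4 -466.8  147.9]
0.3138789843010627
```

Emit:
move_arm(deltas=[1,-35,0,0,20,3,-85,0,0,20,5,-140,0,0,20,7,-195,0,0,20,9,-250,0,0,20,10,-305,0,0,20,11,-360,0,0,20,12,-410,0,0,20,13,-450,0,0,20,13,-466,0,0,20,13,-466,0,0,20,13,-466,40,0,20,13,-466,80,0,20,13,-466,115,0,20,13,-466,138,0,20,13,-466,148,0,20,13,-466,149,0,20])

```text
time: 33.9
tcp_pos: [0.5935, 0.1315, 0.072]
tool_rot: [3.138, -0.093, 0.004]
force: [-0.1, -2.4, 5.3]
finger_gap: 0.317
grip_force: 20.0
```

```bash
python3 g.py .5934,.134,.0725
```

```text
t 33.9 tcp [0.5935 0.1315 0.072 ] yang -93.41 tilt [ 0.0026 -0.0018] q [ 0.1   0.41  1.62 -0.    1.11  1.74] F [-0.1 -2.4  5.3]
.5934,.134,.0725 [-0.2 -2.5 -0.5]
```

Emit:
move_arm(deltas=[0,0,-1,0,30,0,0,-1,0,46,0,0,-1,0,46,0,0,-50,0,46,0,0,-100,0,46,0,0,-120,0,46,0,0,-120,0,46])

```text
time: 34.78
tcp_pos: [0.5931, 0.1341, 0.1927]
tool_rot: [-3.139, 0.091, -0.006]
force: [0.1, -0.5, -0.2]
finger_gap: 0.491
grip_force: 0.0
```

```bash
python3 b.py
```

```text
A (array([346.04444444, 207.75555556]), np.int32(90)) (None, 0)
B (array([385.24489796, 214.92857143]), np.int32(98)) (None, 0)
C (array([415.2952381 , 210.28571429]), np.int32(105)) (array([415.32075472, 210.32075472]), np.int32(106))
   shift [-0.0001 -0.0001] now [ 0.5669 -0.4231] deltas to z.0495 [  7.1 557.6 141.2]
D (array([366.87368421, 240.29473684]), np.int32(95)) (array([366.87368421, 240.29473684]), np.int32(95))
   shift [0. 0.] now [ 0.4775 -0.273 ] deltas to z.0495 [-90.8 413.  141.2]
cell 0 [0.5195 0.1384 0.    ] deltas [-72.7  -0.2 118.4]
cell 1 [0.5152 0.0656 0.    ] deltas [-72.8  72.8 118.3]
cell 2 [0.5934 0.134  0.    ] deltas [ 1.300e+00 -1.000e-01  1.184e+02]
cell 3 [0.5891 0.0612 0.    ] deltas [  1.2  72.9 118.4]
34.825 [0.59205668 0.13396158 0.19090966]
```

Next C, into cell 0.

Emit:
move_arm(deltas=[1,50,0,0,50,2,110,0,0,50,2,170,0,0,50,3,230,0,0,50,4,290,0,0,50,5,350,0,0,50,5,410,0,0,50,6,470,0,0,50,7,525,0,0,50,7,550,0,0,50,7,558,10,0,50,7,558,60,0,50,7,558,105,0,50,7,558,130,0,50,7,558,141,0,50,7,558,141,0,50])

```text
time: 36.83
tcp_pos: [0.5666, -0.4221, 0.0492]
tool_rot: [-3.139, 0.09, 0.002]
force: [0.2, 0.4, -0.2]
finger_gap: 0.536
grip_force: 0.0
```

```bash
python3 g.py .567,-.423,.0495
```

```text
t 36.83 tcp [ 0.5666 -0.4221  0.0492] yang -93.27 tilt [-0.001   0.0015] q [-0.74  0.57  1.4   0.    1.18  0.89] F [ 0.2  0.4 -0.2]
.567,-.423,.0495 [ 0.4  0.9 -0.3]
```

Emit:
move_arm(deltas=[0,0,0,0,20,0,0,0,0,20,0,0,0,0,20,0,0,0,0,20,0,0,-20,0,20,0,0,-70,0,20,0,0,-125,0,20,0,0,-165,0,20,0,0,-172,0,20,0,0,-172,0,20])

```text
time: 38.08
tcp_pos: [0.566, -0.4232, 0.2203]
tool_rot: [-3.139, 0.092, 0.002]
force: [-1.1, -0.2, -2.1]
finger_gap: 0.318
grip_force: 20.0
```

```bash
python3 g.py .5195,.1384,.22 .5195,.1384,.0725
```

```text
t 38.08 tcp [ 0.566  -0.4232  0.2203] yang -93.35 tilt [-0.0014  0.0015] q [-0.74  0.47  1.14  0.    1.53  0.89] F [-1.1 -0.2 -2.1]
.5195,.1384,.22 [ -79.3 -558.     1.2]
.5195,.1384,.0725 [ -79.  -557.7  148.7]
```

Emit:
move_arm(deltas=[-4,-30,0,0,20,-11,-80,0,0,20,-19,-135,0,0,20,-27,-190,0,0,20,-35,-245,0,0,20,-43,-300,0,0,20,-50,-355,0,0,20,-58,-410,0,0,20,-66,-465,0,0,20,-74,-520,0,0,20,-78,-548,0,0,20,-79,-558,0,0,20,-79,-558,0,0,20,-79,-558,40,0,20,-79,-558,80,0,20,-79,-558,115,0,20,-79,-558,138,0,20,-79,-558,148,0,20,-79,-558,149,0,20])

```text
time: 40.45
tcp_pos: [0.5207, 0.1367, 0.0727]
tool_rot: [3.14, -0.094, 0.0]
force: [-0.5, 0.1, -1.4]
finger_gap: 0.313
grip_force: 20.0
```

```bash
python3 g.py .5195,.1384,.0725
```

```text
t 40.45 tcp [0.5207 0.1367 0.0727] yang -93.43 tilt [ 0.0001 -0.0005] q [ 0.13  0.32  1.77 -0.    1.05  1.76] F [-0.5  0.1 -1.4]
.5195,.1384,.0725 [-1.3 -1.6  0.2]
```

Emit:
move_arm(deltas=[-1,-1,1,0,20,-1,-1,2,0,20,-1,-1,1,0,30,-1,-1,1,0,46,-1,-1,1,0,46,-1,-1,-50,0,46,-1,-1,-100,0,46,-1,-1,-120,0,46,-1,-1,-120,0,46])

```text
time: 41.58
tcp_pos: [0.5204, 0.1393, 0.1944]
tool_rot: [-3.139, 0.091, -0.006]
force: [-1.4, 0.3, 1.4]
finger_gap: 0.488
grip_force: 0.0
```

```bash
python3 b.py
```

```text
A (array([346.04444444, 207.75555556]), np.int32(90)) (None, 0)
B (array([385.24489796, 214.92857143]), np.int32(98)) (None, 0)
C (array([415.2952381 , 210.28571429]), np.int32(105)) (None, 0)
D (array([366.87368421, 240.29473684]), np.int32(95)) (array([366.87368421, 240.29473684]), np.int32(95))
   shift [0. 0.] now [ 0.4775 -0.273 ] deltas to z.0495 [-17.8 413.9 143.2]
cell 0 [0.5195 0.1384 0.    ] deltas [  0.2   0.7 120.3]
cell 1 [0.5152 0.0656 0.    ] deltas [1.000e-01 7.370e+01 1.203e+02]
cell 2 [0.5934 0.134  0.    ] deltas [ 74.2   0.8 120.3]
cell 3 [0.5891 0.0612 0.    ] deltas [ 74.1  73.8 120.3]
41.625 [0.51930038 0.13910449 0.19278771]
```

Last bottle D, into cell 1.

Emit:
move_arm(deltas=[-2,50,0,0,50,-4,110,0,0,50,-7,170,0,0,50,-10,230,0,0,50,-13,290,0,0,50,-16,350,0,0,50,-18,400,0,0,50,-18,414,5,0,50,-18,414,60,0,50,-18,414,105,0,50,-18,414,132,0,50,-18,414,143,0,50,-18,414,143,0,50])

```text
time: 43.25
tcp_pos: [0.4768, -0.2721, 0.0489]
tool_rot: [-3.139, 0.091, 0.003]
force: [-0.3, 0.3, 0.1]
finger_gap: 0.529
grip_force: 0.0
```

```bash
python3 b.py | grep -A1 D; python3 g.py .4775,-.273,.0495
```

```text
D (array([366.87368421, 240.29473684]), np.int32(95)) (array([358.16831683, 238.61386139]), np.int32(101))
   shift [0.005  0.0258] now [ 0.4825 -0.2472] deltas to z.0495 [  3.4 -25.8   0.5]
t 43.3 tcp [ 0.4776 -0.2729  0.05  ] yang -93.31 tilt [0.0003 0.0002] q [-0.65  0.36  1.77  0.    1.01  0.98] F [-0.1 -1.1 -0.1]
.4775,-.273,.0495 [-0.1  0.2  0.5]
```

Emit:
move_arm(deltas=[0,0,0,0,20,0,0,0,0,20,0,0,0,0,20,0,0,0,0,20,0,0,-20,0,20,0,0,-70,0,20,0,0,-125,0,20,0,0,-165,0,20,0,0,-172,0,20,0,0,-172,0,20])

```text
time: 44.55
tcp_pos: [0.4765, -0.2726, 0.2203]
tool_rot: [-3.139, 0.092, 0.003]
force: [-1.6, -0.5, -2.7]
finger_gap: 0.312
grip_force: 20.0
```

```bash
python3 g.py .5152,.0656,.22 .5152,.0656,.0725
```

```text
t 44.55 tcp [ 0.4765 -0.2726  0.2203] yang -93.35 tilt [-0.0018  0.0016] q [-0.65  0.22  1.51  0.    1.41  0.98] F [-1.6 -0.5 -2.7]
.5152,.0656,.22 [  18.9 -339.9    0.8]
.5152,.0656,.0725 [  19.2 -339.7  148.3]
```

The grip holds D at 29 mm; the odd dark blob was the gripper itself. Carrying it to cell 1.

Emit:
move_arm(deltas=[2,-30,0,0,20,5,-80,0,0,20,8,-135,0,0,20,11,-190,0,0,20,14,-245,0,0,20,17,-300,0,0,20,19,-330,0,0,20,19,-340,0,0,20,19,-340,0,0,20,19,-340,40,0,20,19,-340,80,0,20,19,-340,115,0,20,19,-340,138,0,20,19,-340,148,0,20,19,-340,150,0,20])

```text
time: 46.42
tcp_pos: [0.5162, 0.0635, 0.072]
tool_rot: [3.139, -0.093, -0.0]
force: [-0.9, -3.0, 6.1]
finger_gap: 0.314
grip_force: 20.0
```

```bash
python3 g.py .5152,.0656,.0725
```

```text
t 46.42 tcp [0.5162 0.0635 0.072 ] yang -93.4 tilt [-0.0001 -0.0012] q [-0.01  0.3   1.81 -0.    1.04  1.62] F [-0.9 -3.   6.1]
.5152,.0656,.0725 [-1.1 -2.  -0.5]
```

Emit:
move_arm(deltas=[0,-1,-1,0,30,0,-1,-1,0,46,0,-1,-1,0,46,0,-1,-50,0,46,0,-1,-100,0,46,0,-1,-130,0,46,-30,-20,-140,-10,40,-60,-35,-140,-20,36,-84,-50,-140,-30,36,-84,-50,-140,-40,36,-84,-50,-140,-50,36,-84,-50,-140,-60,36,-84,-50,-140,-70,36,-84,-50,-140,-80,36,-84,-50,-140,-90,36,-84,-50,-140,-90,36])

```text
time: 48.42
tcp_pos: [0.435, 0.12, 0.212]
tool_rot: [2.287, 2.153, 0.001]
force: [0.2, -0.2, -0.8]
finger_gap: 0.383
grip_force: 0.0
```

```bash
python3 g.py .430,.1075,.13 .430,.1075,.088; python3 - <<'E'
from b import *
s=arm.capture('scene')
# caps dark blobs near each cell, both cameras (top may be hidden by arm)
for k,q in enumerate(cells):
    for n,cc in(('top',c),('scene',s)):
        u=proj(cc,q+[0,0,.102]);d=dark(cc['img'],u,9);e=plane(cc,d[0],.102)-q if d[1] else None
        print(k,n,np.round(u,1),d[1],None if e is None else np.round(e[:2],3))
t=arm.capture('top')['img'];cv2.imwrite('pics/f.png',cv2.resize(cv2.hconcat([s['img'][120:260,230:400],t[150:290,200:370]]),None,fx=2.3,fy=2.3,interpolation=cv2.INTER_CUBIC))
E
```

```text
t 48.42 tcp [0.435 0.12  0.212] yang -3.45 tilt [0.0006 0.0002] q [0.11 0.08 1.72 0.   1.35 0.17] F [ 0.2 -0.2 -0.8]
.430,.1075,.13 [-12.8  -4.3  82. ]
.430,.1075,.088 [-12.9  -4.4 124. ]
0 top [226.4 224.5] 32 [0.024 0.016]
0 scene [331.3 190.5] 160 [-0.001  0.001]
1 top [251.5 226.1] 80 [-0.001  0.002]
1 scene [304.1 190.6] 159 [-0.     0.001]
2 top [228.4 199.3] 90 [-0.002 -0.   ]
2 scene [333.2 213.4] 90 [-0.013  0.002]
3 top [253.3 200.8] 80 [-0.002  0.001]
3 scene [305.  213.5] 92 [-0.012  0.002]
```

View pics/f.png

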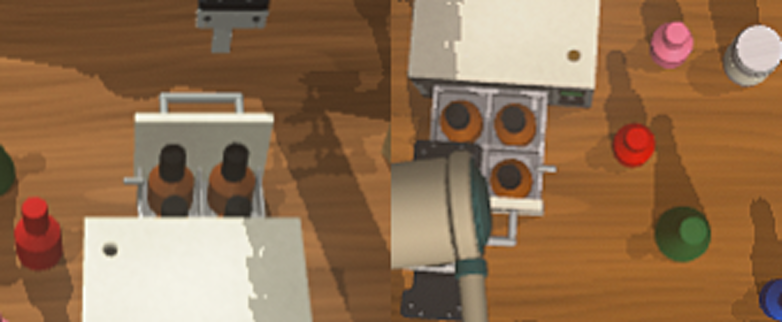

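All four bottles stand centred in their compartments: the front pair at (172,165) and (235,160) in the scene half, the back pair at (460,115) and (515,120) in the top half. Now grip the bar and push slowly.

Emit:
move_arm(deltas=[-13,-4,0,0,36,-13,-4,0,0,36,-13,-4,50,0,36,-13,-4,90,0,36,-13,-4,115,0,36,-13,-4,124,0,36,-13,-4,124,0,36,-13,-4,124,0,4,-13,-4,124,0,4,-13,-4,124,0,4,-13,-4,124,0,4,-13,-4,124,0,4], force=40)

```text
time: 50.08
tcp_pos: [0.4314, 0.1072, 0.0886]
tool_rot: [2.284, 2.155, 0.003]
force: [0.7, 0.2, 6.2]
finger_gap: 0.115
grip_force: 40.0
```

```bash
python3 g.py .5797,.0986,.088; python3 -c "
from bench import arm
print(arm.observe()['finger_gap'])"
```

```text
t 50.08 tcp [0.4314 0.1072 0.0886] yang -3.34 tilt [0.0024 0.0002] q [ 0.09  0.17  1.94 -0.    1.03  0.15] F [0.7 0.2 6.2]
.5797,.0986,.088 [  0.  148.6   1. ]
0.11521744353149087
```

Emit:
move_arm(deltas=[0,3,-1,0,4,0,8,-1,0,4,0,15,-1,0,4,0,23,-1,0,4,0,31,-1,0,4,0,39,-1,0,4,0,47,-1,0,4,0,55,-1,0,4,0,63,-1,0,4,0,71,-1,0,4,0,79,-1,0,4,0,87,-1,0,4,0,94,-1,0,4,0,101,-1,0,4,0,107,-1,0,4,0,112,-1,0,4,0,116,-1,0,4,0,119,-1,0,4,0,120,-1,0,4])

```text
time: 52.45
tcp_pos: [0.5502, 0.1001, 0.0887]
tool_rot: [2.285, 2.156, -0.0]
force: [-1.4, -0.3, 1.3]
finger_gap: 0.117
grip_force: 40.0
```

Emit:
move_arm(deltas=[0,4,0,0,4,0,8,0,0,4,0,12,0,0,4,0,16,0,0,4,0,20,0,0,4,0,24,0,0,4,0,28,0,0,4,0,30,0,0,4,0,30,0,0,4])

```text
time: 53.58
tcp_pos: [0.5794, 0.0983, 0.0887]
tool_rot: [-2.285, -2.155, 0.002]
force: [-5.1, -0.6, 3.0]
finger_gap: 0.116
grip_force: 40.0
```

```bash
python3 g.py .5797,.0986,.088
```

```text
t 53.58 tcp [0.5794 0.0983 0.0887] yang -3.34 tilt [-0.0016 -0.0002] q [ 0.05  0.37  1.64 -0.    1.13  0.11] F [-5.1 -0.6  3. ]
.5797,.0986,.088 [0.3 0.3 0.7]
```

Emit:
move_arm(deltas=[0,2,0,0,4,0,4,0,0,4,0,6,0,0,4,0,6,0,0,4])

```text
time: 54.08
tcp_pos: [0.5791, 0.0983, 0.0886]
tool_rot: [-2.278, -2.15, 0.015]
force: [-15.4, -0.8, 12.3]
finger_gap: 0.112
grip_force: 40.0
```

Emit:
move_arm(deltas=[0,-4,0,0,4,0,-8,0,0,4,0,-9,0,0,4,0,-9,0,0,4])

```text
time: 54.58
tcp_pos: [0.5778, 0.0984, 0.0887]
tool_rot: [2.285, 2.155, 0.001]
force: [-2.3, -2.2, 0.6]
finger_gap: 0.115
grip_force: 40.0
```

Emit:
move_arm(deltas=[0,-2,0,0,4,0,-4,0,0,4,0,-4,0,0,4])

```text
time: 54.95
tcp_pos: [0.5775, 0.0984, 0.0888]
tool_rot: [2.281, 2.151, 0.009]
force: [7.5, -2.3, -7.2]
finger_gap: 0.116
grip_force: 40.0
```

It holds against a 7.5 N pull at 1.5 mm, so the tray is latched. Ease off, release and retreat.

Emit:
move_arm(deltas=[0,3,0,0,4,0,3,0,0,20,0,3,0,0,36,0,3,0,0,36,0,3,-50,0,36,0,3,-110,0,36,0,-40,-150,0,40,0,-100,-150,0,40,0,-160,-150,0,40,0,-200,-150,0,40,0,-200,-150,0,40])

```text
time: 56.32
tcp_pos: [0.3705, 0.1108, 0.2393]
tool_rot: [2.284, 2.157, 0.001]
force: [0.7, -0.1, 0.6]
finger_gap: 0.421
grip_force: 0.0
```

```bash
python3 g.py; python3 - <<'E'
from h import *
c=arm.capture('top');s=arm.capture('scene')
t0=cv2.imread('pics/top0.png');s0=cv2.imread('pics/scene0.png')
# compare chamber/handle, stand and bystander areas with the start
for n,a,b,(x,y,w,h) in[('handle',c['img'],t0,(205,180,85,30)),('stand',c['img'],t0,(110,222,50,45)),('standS',s['img'],s0,(400,145,45,60)),('flask',c['img'],t0,(310,235,35,35)),('dish',c['img'],t0,(387,232,28,26)),('can',c['img'],t0,(343,158,32,32)),('thermos',c['img'],t0,(402,160,36,34)),('beaker',c['img'],t0,(98,174,36,34)),('chamberS',s['img'],s0,(258,200,115,60))]:
    p=a[y:y+h,x:x+w].astype(np.float32).mean(2);q=b[y:y+h,x:x+w].astype(np.float32).mean(2)
    print(n,np.round(cv2.phaseCorrelate(q,p),2),'mad',round(float(np.abs(p-q).mean()),1))
print(plane(c,(239.5,205.5),.124))
E
```

```text
t 56.33 tcp [0.3705 0.1108 0.2393] yang -3.28 tilt [0.0007 0.0005] q [ 0.11 -0.04  1.77  0.    1.41  0.17] F [ 0.7 -0.1  0.6]Traceback (most recent call last):
  File "<stdin>", line 7, in <module>
    return _wrapfunc(a, 'round', decimals=decimals, out=out)
    return _wrapit(obj, method, *args, **kwds)
    conv = _array_converter(obj)
ValueError: setting an array element with a sequence. The requested array has an inhomogeneous shape after 1 dimensions. The detected shape was (2,) + inhomogeneous part.
```

```bash
python3 - <<'E'
from h import *
c=arm.capture('top');s=arm.capture('scene')
t0=cv2.imread('pics/top0.png');s0=cv2.imread('pics/scene0.png')
for n,a,b,(x,y,w,h) in[('handle',c['img'],t0,(205,180,85,30)),('stand',c['img'],t0,(110,222,50,45)),('standS',s['img'],s0,(400,145,45,60)),('flask',c['img'],t0,(310,235,35,35)),('dish',c['img'],t0,(387,232,28,26)),('can',c['img'],t0,(343,158,32,32)),('thermos',c['img'],t0,(402,160,36,34)),('beaker',c['img'],t0,(98,174,36,34)),('handleS',s['img'],s0,(295,195,55,25))]:
    p=a[y:y+h,x:x+w].astype(np.float32).mean(2);q=b[y:y+h,x:x+w].astype(np.float32).mean(2)
    d,_=cv2.phaseCorrelate(q,p);print(n,np.round(d,2),'mad',round(float(np.abs(p-q).mean()),1))
E
```

```text
handle [-0.07  0.03] mad 9.5
stand [-0.2  0.6] mad 3.7
standS [ 0.75 -0.15] mad 3.9
flask [ 0.07 -0.03] mad 1.8
dish [-0.02  0.52] mad 2.7
can [-0.13  0.01] mad 5.0
thermos [-0.18 -0.  ] mad 3.1
beaker [0.03 0.04] mad 7.1
handleS [-0.11  0.59] mad 7.3
```

The handle, rod and bystanders all match their starting places to under a pixel.

```bash
python3 -c "
from bench import arm
print(arm.job_done())"
```

```text
the job is handed in; nothing more can be done
None
```

I handed the job in at about 56 s: the tray was released with the rod, pulled to its stop, loaded with all four amber bottles upright (one per compartment), and pushed shut until it held against a 7.5 N pull. The rod is back in its stand and the bystanders match their starting places; the judge's result was not shown.

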